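# Open the forge air gate to full blast

## Task

A pale piece of firebrick lies in the way of the air gate's red-knobbed lever. First push it along the table with the fingers, out towards the open front, until it is wholly clear of the lever's path; then push the lever to the robot's left, past its first detent, fully home to the second stop at the bracket. Do not pick the brick up or tip it over, and leave the other things where they are.

Things in the scene. Friction and masses are not known exactly. Their poses are not given: they have to be found in the camera images.
- gate: Fixed green air gate, a box 100 (x) by 260 (y) by 60 mm high. Origin: on the table under the box's centre; x points from its open front (towards the robot) to its back, y left along the lever's travel. Front face at x = -50 mm. A 54 mm duct on its left leads to a blower 175 mm high at y = 210 to 400, x = -40 to 130 mm.
- lever_arm (a joint): Lever travel along the gate's +y, m: 0 shut, 0.045 to 0.067 first detent (some play), 0.100 second stop, its limit. Starts at 0 to 0.020. Friction about 2 N; sprung pins raise the push to about 6 N from 0.022 to 0.034, before the first detent, and to about 9 N from 0.068 to 0.084, before the second stop; past about 0.086 it snaps home. It stays where it is left.
- lever_knob (a point): Centre of the lever's red ball, 30 mm across, 74 mm above the table, in the gate's frame at x = -130 mm, y = -50 mm + travel. Below it an upright steel post 16 mm across begins 30 mm above the table; from there a level bar, 12 mm square, centred 36 mm above the table, runs back into the gate's front. Nothing is under the bar.
- firebrick: Loose piece of pale yellow firebrick, 40 (x) by 50 (y) by 35 mm high, about 0.14 kg, origin at the centre of its underside. It lies between the lever and the stop bracket, centre 125 to 135 mm before the gate's origin, within 0.2 rad of square to the gate; about 50 mm are free between it and the gate's front face.
- knife_a: Knife with a light wooden handle, 240 mm long, lying left of the stop bracket. Leave alone.
- knife_b: Knife with a dark wooden handle, 240 mm long, lying left of the other knife. Leave alone.
- whetstone: Grey whetstone, 200 by 65 by 25 mm, lying right of the lever. Leave alone.
- oil_can: Red oil can, 56 mm across and 110 mm high, standing right of the gate. Leave alone.
- rivet_cup: Steel cup, 50 mm across and 40 mm high, standing on the left end of the gate's box, top at 100 mm. Leave alone.
- second_stop (a point): Top front corner, on the lever's side, of the dark steel stop bracket: a fixed plate 12 mm thick and 55 mm high that runs from here back to the gate's front face. In the gate's frame it fills x = -162 to -50, y = 62 to 74 mm.
Mind the look-alikes: they are no part of the job. Of the things like the firebrick, leave any that is orange or pink; of the rest the smaller one is meant.

How it is judged:
By the outcome, as a careful person would: the job done as asked, in the order asked, and still so for the second after the job is handed in, with the robot touching nothing.
It also fails if it takes over 45 s, if anything falls off the work surface, if the arm or the gripper's body presses on something with over 40 N, if the wrist force passes 120 N, or if a joint passes its speed limit or range.

## Robot

A 7-joint arm with a two-finger parallel gripper is mounted at the origin on the work surface. World frame = base frame: x ahead of the robot, y to its left, z up, the work surface at z = 0. Lengths are in mm, angles in rad, forces in N, time in s.
With the tool pointing down it reaches from about 400 to 900 mm from the base axis. Payload 5.6 kg.
Tool frame: the origin (TCP) lies on the centre line of the jaws, within the pads' length; the fingertips stand 11 mm ahead of it and the grasp point (between the pads) lies 8 mm behind it (env.finger_overhang is the distance from the TCP to the fingertips, in mm); z points along the fingers, y is the line along which they close (so a half turn about z gives the same grasp; the last joint's range is limited). The gripper opens to 92 mm and grips with 3 to 60 N. Pads are 20 mm wide; open, the fingers measure 128 mm over their backs; the gripper's body (75 mm by 189 mm) begins 69 mm behind the grasp point.
Start: joints at [1.149, 0.468, -0.012, 1.603, 0.006, 1.071, -0.056], TCP at [240.333, -603.945, 202.592] pointing down, gripper open.
Joint ranges: [-2.53, 2.53], [-0.31, 2.02], [-1.57, 1.55], [0.28, 2.44], [-1.29, 4.43], [0.15, 1.84], [-2.92, 2.92]. Speed limits (rad/s): [2.57, 2.57, 3.14, 3.14, 3.14, 3.14, 3.14].

## Interface

Orientations are given as a unit quaternion [w, x, y, z].
In Python, from cell import env gives the robot as it stands.
- The arm moves only by the shell command python3 -m crank 'ROWS'. ROWS is JSON, a list of rows, each a list of 3 entries, a list of its own where there are three numbers: the shift along the tool's x, y, z in m, then the turn about the tool's z in degrees, then the opening, from 0 (shut) to 1 (fully open). In form: [[[x, y, z], yaw, jaw], ...]. A call has exactly 5 rows; each row shifts and turns the commanded pose from where the row before left it, along the tool's axes as they then stand; what a row does not reach is not made up. A row lasts 1/8 s, in which the tool goes at most 62.5 mm and 10.7 degrees, less where a joint would pass 70% of its speed; a pose out of reach is approached as far as the arm can. A call is refused whole if a number of a shift passes 0.0625 or a number of a turn 10.7, either way. A call with a gripper value outside its range is refused whole. The fingers move at their own pace and stop on an object; the grip force is fixed at half the most. Time passes only in rows, so rows that do not move let the fingers close, or fill a call up. It gives the time, the measured TCP pose, the force, the opening and the grip force at its end, in the units of the state.
- env.observe(): the state, without advancing time (a new reading comes with each control period).
- env.get_image(name): name is "side" or "top"; returns a dict with "image" (400x640x3 uint8, red, green, blue), "K" (3x3 intrinsics, pixels), "eye" and "rotation" of the camera in the world. Camera axes: x right, y down, z forward; pixel columns grow to the right and rows downward; lengths in mm; the calibration is good to about 2 mm. A picture is of the moment at which its call begins. There is no depth.
- env.sign_off(): hands the job in; it is judged then, once.
The state is a dict: "time_s": time; "joint_positions": joint angles; "joint_vel": joint speeds; "joint_efforts": joint torques, N m; "position": TCP position; "tool_rot": TCP orientation; "wrist_force": force on the tool from outside, world axes, zero at the start; "wrist_torque": the same for the moment, N m; "opening": opening from 0.0 (shut) to 1.0 (fully open); "grasp_force": force on a finger pad.
Only numpy, scipy, OpenCV 4.12 (cv2) and the standard library are available. Lean on these libraries where they do the work, as an engineer would, in place of code of your own. Each camera call takes 0.05 s, during which the arm holds its last target. There are 200 camera calls.

## Working session

There is one attempt and no reset: what is moved stays moved. The work goes in short steps, Python scripts to look and compute and a shell command to move; the robot and the scene stay as the last step left them, time stands still between calls to the robot, and variables do not carry over. Pictures are saved under pics/ and viewed, at most 10 in all, crops included, and the job is handed in when it is done.

```bash
mkdir -p pics; ls
python3 - <<'E'
from cell import env
import cv2,numpy as np
s=env.observe();print(s['time_s'],s['position'],s['tool_rot'],s['opening'],env.finger_overhang)
for n in('side','top'):
    d=env.get_image(n);cv2.imwrite(f'pics/{n}0.png',cv2.cvtColor(d['image'],cv2.COLOR_RGB2BGR))
    print(n,d['K'],d['eye'],d['rotation'])
E
```

```text
pics
0.0 [ 240.07728073 -603.37906259  201.6184485 ] [-8.70765408e-04  9.82121535e-01  1.88245793e-01 -2.32252003e-04] 1.0012741608079336 11.0
side [[495.59612109   0.         307.75691822]
 [  0.         495.59612109 203.26611193]
 [  0.           0.           1.        ]] [ 489.0578      751.61083315 1021.092296  ] [ 0.01969033 -0.06178995  0.94079471 -0.33271551]
top [[369.3664644    0.         322.40767496]
 [  0.         369.3664644  196.37870149]
 [  0.           0.           1.        ]] [421.70205069  -3.08493931 881.97512982] [-0.07162989  0.71749501 -0.68918599  0.07136347]
```

View pics/top0.png

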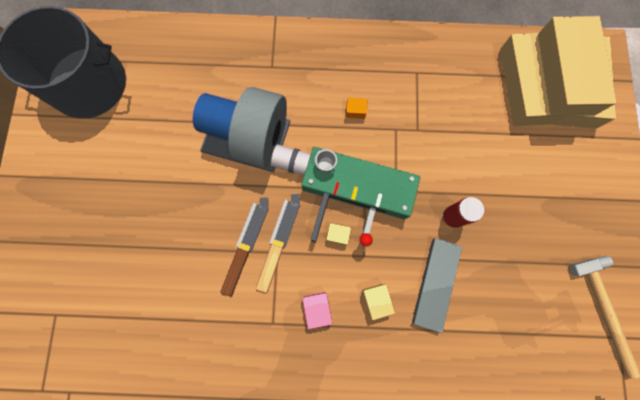

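View pics/side0.png

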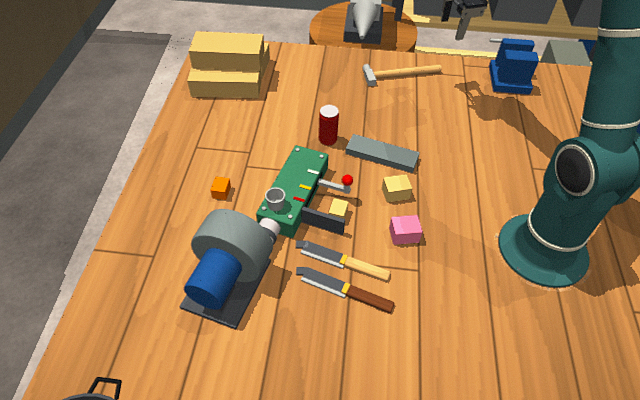

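The top view shows the green gate at (361,182), the red knob at (366,239) and the dark bracket at (320,217). Firebrick candidates:
- Small pale yellow block at (339,234), between the lever and the bracket.
- Larger pale yellow block at (378,302).
- Pink block at (317,311).
- Orange block at (357,107).

The pale block at (339,234) fits: it is yellow, the smaller of the two, and lies between lever and bracket. I'll measure it and confirm in a crop.

```bash
cat > h.py <<'E'
from cell import env
import cv2,numpy as np
from scipy.spatial.transform import Rotation as R
def cam(n):
    d=env.get_image(n); q=np.array(d['rotation']).ravel()
    M=R.from_quat(q[[1,2,3,0]]).as_matrix() if q.size==4 else q.reshape(3,3)
    return d['image'],np.array(d['K']),np.array(d['eye']),M
def ray(c,uv):
    v=c[3]@np.linalg.inv(c[1])@np.array([uv[0],uv[1],1.]);return v/np.linalg.norm(v)
def plane(c,uv,z):
    v=ray(c,uv);return c[2]+v*(z-c[2][2])/v[2]
def proj(c,p):
    q=c[1]@(c[3].T@(np.asarray(p,float)-c[2]));return q[:2]/q[2]
def tri(c1,u1,c2,u2):
    A=[];b=[]
    for c,u in((c1,u1),(c2,u2)):
        v=ray(c,u);P=np.eye(3)-np.outer(v,v);A.append(P);b.append(P@c[2])
    return np.linalg.lstsq(np.vstack(A),np.hstack(b),rcond=None)[0]
def blobs(c,lo,hi,box,amin=20):
    h=cv2.cvtColor(c[0],cv2.COLOR_RGB2HSV);m=cv2.inRange(h,np.array(lo),np.array(hi))
    k=np.zeros_like(m);x0,y0,x1,y1=box;k[y0:y1,x0:x1]=m[y0:y1,x0:x1]
    cs=cv2.findContours(k,cv2.RETR_EXTERNAL,cv2.CHAIN_APPROX_NONE)[0]
    return sorted([q for q in cs if cv2.contourArea(q)>amin],key=cv2.contourArea,reverse=True)
def cen(q):
    m=cv2.moments(q);return np.array([m['m10'],m['m01']])/m['m00']
def save(c,n,box,f):
    x0,y0,x1,y1=box;cv2.imwrite(n,cv2.resize(cv2.cvtColor(c[0],cv2.COLOR_RGB2BGR)[y0:y1,x0:x1],None,fx=f,fy=f,interpolation=cv2.INTER_CUBIC))
E
python3 - <<'E'
from h import *
t=cam('top');s=cam('side')
np.set_printoptions(precision=1,suppress=True)
save(t,'pics/tc.png',(290,140,430,260),5.5)
hsv=cv2.cvtColor(t[0],cv2.COLOR_RGB2HSV);print('brick hsv',hsv[232,339],'knob',hsv[239,366],'gate',hsv[185,375])
for n,c,bx in(('top',t,(290,140,430,260)),('side',s,(250,140,365,240))):
    for nm,lo,hi in(('red',(0,200,110),(5,255,255)),('red2',(174,200,110),(180,255,255)),('green',(60,100,40),(90,255,255)),('yel',(22,60,170),(33,190,255))):
        for q in blobs(c,lo,hi,bx)[:3]:
            print(n,nm,cv2.contourArea(q),cen(q),cv2.boxPoints(cv2.minAreaRect(q)).ravel())
            if nm=='green' : print(cv2.approxPolyDP(cv2.convexHull(q),4,True).ravel())
E
```

```text
brick hsv [ 27  94 236] knob [  2 227 235] gate [ 73 115 148]
top red 99.5 [365.6 239.3] [360. 234. 371. 234. 371. 245. 360. 245.]
top green 3712.5 [365.6 183.6] [300.6 188.5 312.4 146.4 420.2 176.7 408.4 218.8]
[313 148 417 176 410 213 403 217 305 189]
top yel 312.5 [338.3 233.3] [326.3 239.7 329.6 223.1 350.2 227.2 346.8 243.8]
side red 73.0 [347.1 179.6] [342. 175. 352. 175. 352. 184. 342. 184.]
side green 2705.5 [295.6 186.8] [253.  220.  294.2 137.6 332.6 156.8 291.4 239.2]
[299 146 327 154 327 165 290 237 258 222 257 212]
side yel 194.0 [338.2 206.6] [328.8 211.9 332.4 197.6 347.6 201.4 344.1 215.8]
```

View pics/tc.png

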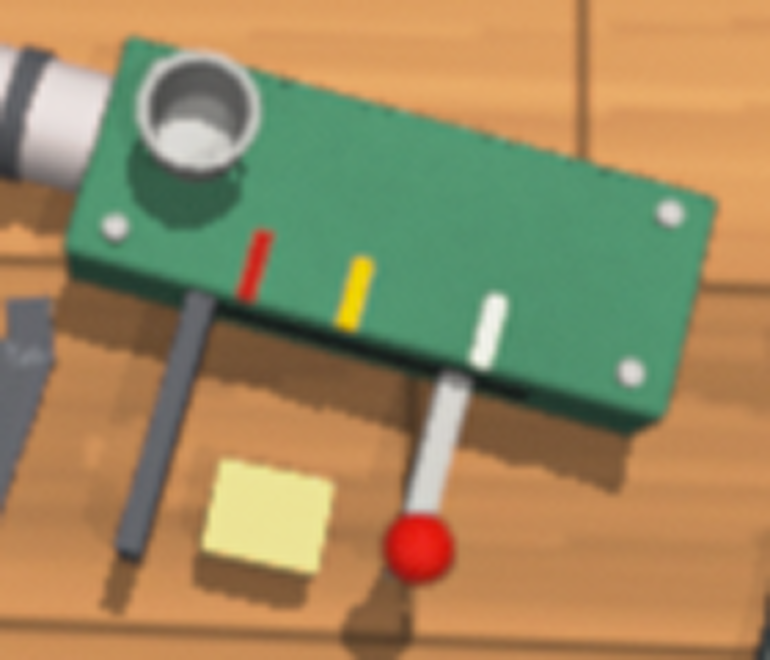

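The crop confirms it: a pale yellow block at full-frame (338,233), about 20x17 px, between the dark bracket (left) and the red knob (366,239), with the bar running back to the gate. Next I compute the poses.

```bash
cat > m.py <<'E'
from h import *
np.set_printoptions(precision=1,suppress=True)
t=cam('top');s=cam('side')
f=lambda u,v:(np.array([u,v])+.5)/5.5-.5+[290,140]
BL,BR,FR,FL=[plane(t,f(*p),60) for p in((133,38),(717,202),(662,412),(68,248))]
print('gate corners',BL,BR,FR,FL,'sizes',np.linalg.norm(BL-BR),np.linalg.norm(FL-FR),np.linalg.norm(BL-FL),np.linalg.norm(BR-FR))
y=(BL-BR)+(FL-FR);a=np.arctan2(y[1],y[0])-np.pi/2
G=(BL+BR+FR+FL)/4;G[2]=0
ex=np.array([np.cos(a),np.sin(a),0]);ey=np.array([-ex[1],ex[0],0])
w2g=lambda p:np.array([(p-G)@ex,(p-G)@ey,p[2]])
g2w=lambda x,y,z=0:G+x*ex+y*ey+[0,0,z]
print('G',G,'angle',a)
k=tri(t,cen(blobs(t,(0,200,110),(5,255,255),(290,140,430,260))[0]),s,cen(blobs(s,(0,200,110),(5,255,255),(250,140,365,240))[0]))
print('knob',k,'gate',w2g(k))
b=[plane(t,f(*p),35) for p in((220,460),(334,485),(315,575),(202,552))]
print('brick corners gate',[w2g(p) for p in b]);c=sum(b)/4;print('c',c,w2g(c),[np.linalg.norm(b[i]-b[i-1]) for i in range(4)])
print('bracket end gate',w2g(plane(t,f(145,556),55)),w2g(plane(t,f(120,552),55)))
o=env.observe();q=np.array(o['tool_rot']);M=R.from_quat(q[[1,2,3,0]]).as_matrix();print('tool axes (cols x,y,z)\n',M,o['position'])
print('tool y angle deg',np.degrees(np.arctan2(M[1,1],M[0,1])))
# other things
for nm,lo,hi in(('pale',(22,60,170),(33,190,255)),('pink',(150,60,120),(175,255,255))):
    for q in blobs(t,lo,hi,(290,260,430,340)):print(nm,w2g(plane(t,cen(q),35)),cv2.contourArea(q), [w2g(plane(t,p,35))[:2] for p in cv2.boxPoints(cv2.minAreaRect(q))])
E
python3 m.py
```

```text
gate corners [708.5  25.5  60. ] [ 646.7 -221.6   60. ] [ 556.9 -198.    60. ] [615.9  48.4  60. ] sizes 254.80143665781458 253.3512685740881 95.46551121111108 92.85161326360054
G [632.  -86.4   0. ] angle -0.2401676483846209
knob [495.3 -97.1  75.9] gate [-130.2  -42.9   75.9]
brick corners gate [array([-112.2,   42.6,   35. ]), array([-109.1,   -6.1,   35. ]), array([-147.5,   -8.3,   35. ]), array([-151.3,   39.3,   35. ])]
c [509.7 -39.1  35. ] [-130.    16.9   35. ] [np.float64(39.20962138592836), np.float64(48.80693745368863), np.float64(38.39465899199643), np.float64(47.79647321025047)]
bracket end gate [-161.    60.9   55. ] [-162.2   71.1   55. ]
tool axes (cols x,y,z)
 [[ 0.9  0.4 -0. ]
 [ 0.4 -0.9  0. ]
 [-0.  -0.  -1. ]] [ 240.2 -603.8  202.3]
tool y angle deg -68.3044583057581
pale [-249.1 -109.3   35. ] 622.5 [array([-235.5,  -70.7]), array([-208.5, -114.9]), array([-263.4, -147.3]), array([-289.8, -103.7])]
pink [-306.    17.1   35. ] 742.5 [array([-286.8,   57.5]), array([-262.8,    8.4]), array([-324.7,  -22.6]), array([-348.2,   25.8])]
```

```bash
python3 -m crank '[[[0,0,0],8.9,0],[[0,0,0],8.9,0],[[0,0,0],8.9,0],[[0,0,0],8.8,0],[[0,0,0],0,0]]'
cat > g.py <<'E'
from h import *
np.set_printoptions(precision=1,suppress=True)
G=np.array([632.,-86.4,0]);a=-.2402
ex=np.array([np.cos(a),np.sin(a),0]);ey=np.array([-ex[1],ex[0],0])
w2g=lambda p:np.array([(p-G)@ex,(p-G)@ey,p[2]])
def st():
    o=env.observe();q=np.array(o['tool_rot']);M=R.from_quat(q[[1,2,3,0]]).as_matrix()
    F=np.array(o['wrist_force'])
    print('t',o['time_s'],'gate pos',w2g(np.array(o['position'])),'yaw off deg',np.degrees(np.arctan2(M[:,0]@ey,M[:,0]@ex)),'F gate',F@ex,F@ey,F[2],'open',round(o['opening'],2))
if __name__=='__main__':st()
E
python3 g.py
```

```text
time_s: 0.92
position: [240.4, -603.8, 202.5]
tool_rot: [0.0, 0.993, -0.119, -0.0]
wrist_force: [0.2, -0.1, -0.5]
opening: 0.48
grasp_force: 0.0
t 0.925 gate pos [-257.2 -595.7  202.5] yaw off deg 0.0674830106007761 F gate 0.23889747859287258 -0.015061231421248218 -0.5100943053982185 open 0.48
```

```bash
python3 -m crank '[[[0.0118,-0.041,0],0,0],[[0.0118,-0.041,0],0,0],[[0.0118,-0.041,0],0,0],[[0.0118,-0.041,0],0,0],[[0.0118,-0.041,0],0,0]]'
python3 -m crank '[[[0.0118,-0.041,0],0,0],[[0.0118,-0.041,0],0,0],[[0.0118,-0.041,0],0,0],[[0.0118,-0.041,0],0,0],[[0.0118,-0.041,0],0,0]]'; python3 g.py
```

```text
time_s: 1.55
position: [347.2, -417.7, 202.8]
tool_rot: [0.0, 0.993, -0.118, 0.0]
wrist_force: [0.9, -0.6, 0.8]
opening: 0.004
grasp_force: 0.0
time_s: 2.17
position: [453.4, -232.8, 202.9]
tool_rot: [0.0, 0.993, -0.119, 0.0]
wrist_force: [0.8, 0.5, -0.1]
opening: 0.003
grasp_force: 0.0
t 2.175 gate pos [-138.7 -184.7  202.9] yaw off deg 0.15115611259886821 F gate 0.6471891905789713 0.7068099247579418 -0.12014899678221166 open 0.0
```

```bash
python3 -m crank '[[[0.0118,-0.041,0],0,0],[[0.0118,-0.041,0],0,0],[[0.0118,-0.041,0],0,0],[[0.0118,-0.041,0],0,0],[[0.0118,-0.041,0],0,0]]'
python3 -m crank '[[[0,0,0.03],0,0],[[0,0,0.03],0,0],[[0,0,0.02],0,0],[[0,0,0],0,0],[[0,0,0],0,0]]'; python3 g.py
python3 - <<'E'
from h import *
t=cam('top');s=cam('side')
save(t,'pics/t1.png',(280,130,420,250),5);save(s,'pics/s1.png',(240,130,400,250),5)
E
```

```text
time_s: 2.8
position: [559.6, -47.8, 202.8]
tool_rot: [0.0, 0.993, -0.119, 0.0]
wrist_force: [1.0, -0.7, 1.0]
opening: 0.006
grasp_force: 0.0
time_s: 3.42
position: [559.6, -49.0, 123.4]
tool_rot: [-0.0, 0.993, -0.12, 0.001]
wrist_force: [-0.5, 0.7, 0.1]
opening: 0.004
grasp_force: 0.0
t 3.425 gate pos [-79.3  19.1 123.4] yaw off deg 0.02675382262200305 F gate -0.6226719526242017 0.5509074260006352 0.11910088499350065 open 0.0
```

View pics/s1.png

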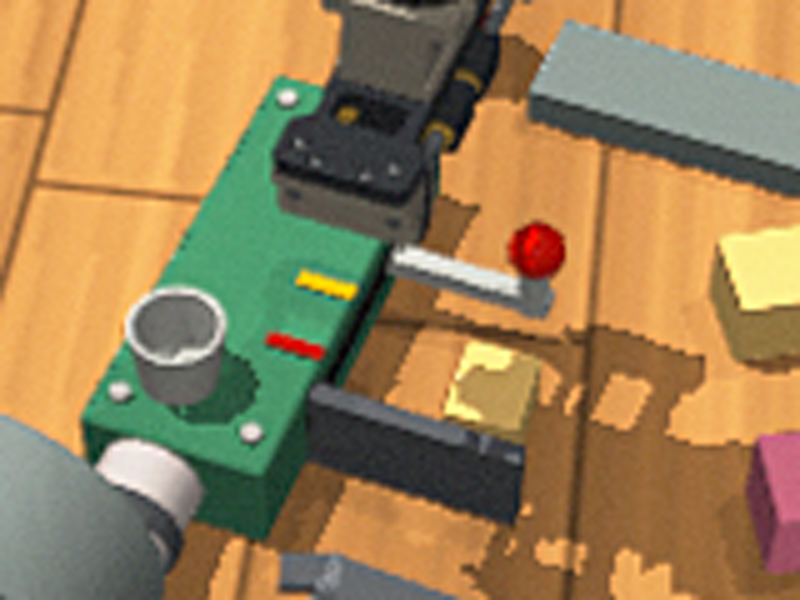

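The side crop shows the gripper body at crop (350,180), high up, with the brick, lever and bracket undisturbed. The finger tips aren't obvious, so I'll project the expected tip position to check.

Run:
```python
from g import *
t=cam('top');s=cam('side')
g2w=lambda x,y,z:G+x*ex+y*ey+[0,0,z]
for z in(112,123,200):
    p=g2w(-79.3,19.1,z);print(z,(proj(s,p)-[240,130])*5,(proj(t,p)-[280,130])*5)
```

```text
112 [400.1 257.6] [326.7 383.4]
123 [400.7 242.6] [328.4 378.9]
200 [404.6 131.3] [341.7 342.8]
```

View pics/t1.png

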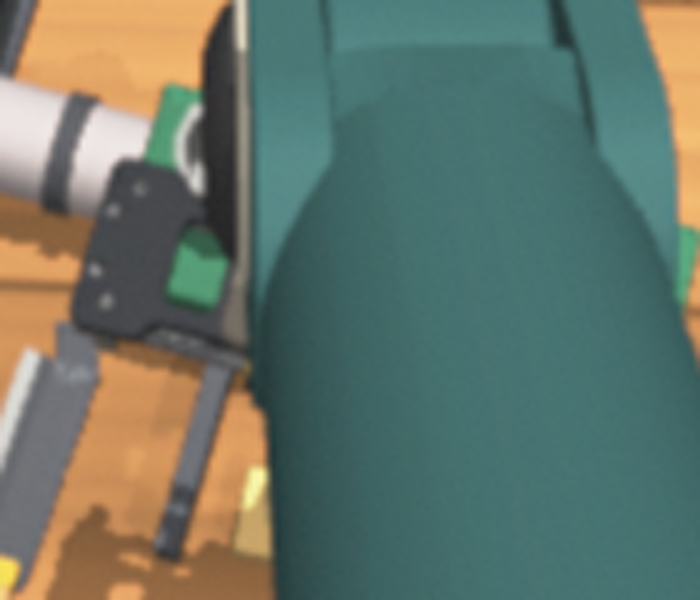

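The top view is mostly covered by the forearm; only the left end of the gripper body at crop (150,250) shows. I'll overlay the expected body and finger outlines on the side view.

Run:
```python
from g import *
s=cam('side');st()
g2w=lambda x,y,z:G+x*ex+y*ey+[0,0,z]
box=(270,130,370,205);f=8
x0,y0,x1,y1=box
im=cv2.resize(cv2.cvtColor(s[0],cv2.COLOR_RGB2BGR)[y0:y1,x0:x1],None,fx=f,fy=f,interpolation=cv2.INTER_CUBIC)
def dr(xs,ys,z,c):
    p=np.array([(proj(s,g2w(x,y,z))-[x0,y0]+.5)*f for x,y in((xs[0],ys[0]),(xs[1],ys[0]),(xs[1],ys[1]),(xs[0],ys[1]))]).astype(int)
    cv2.polylines(im,[p],True,c,1)
dr((-89,-69),(1,37),112,(0,255,255));dr((-117,-42),(-75,113),200,(255,0,255));dr((-89,-69),(1,37),200,(255,255,0))
cv2.imwrite('pics/s2.png',im)
```

```text
t 3.675 gate pos [-79.4  19.1 123.4] yaw off deg -0.02316488601842716 F gate 0.761177932901149 -0.650224936725813 0.17279609880902666 open 0.0
```

View pics/s2.png

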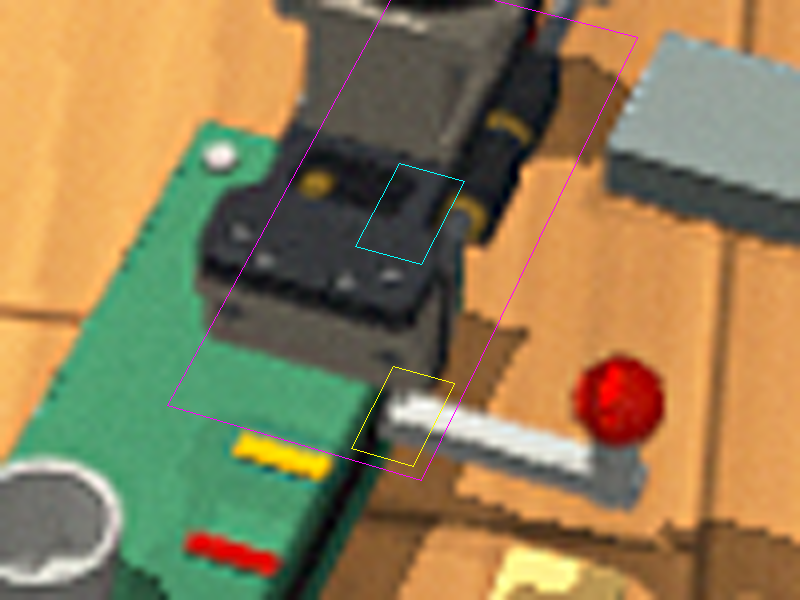

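The expected tip outline (yellow) lies over the bar and gate, yet no finger shows there. The body's near end also sits about 10 px off its predicted outline. I'll triangulate the plate corners before going lower.

Run:
```python
from g import *
s=cam('side');t=cam('top')
for n,a,b in(('front',(295,194),(320.5,170)),('back',(303.5,163),(295.2,161.5))):
    p=tri(t,a,s,b);print(n,w2g(p),proj(t,p)-a,proj(s,p)-b)
save(s,'pics/s3.png',(200,20,420,200),3.6)
```

```text
front [-110.   110.7  257.9] [-0.1  0.3] [-0.3 -0.1]
back [-53.7 111.9 263.2] [-0.   0.2] [-0.1 -0.1]
```

View pics/s3.png

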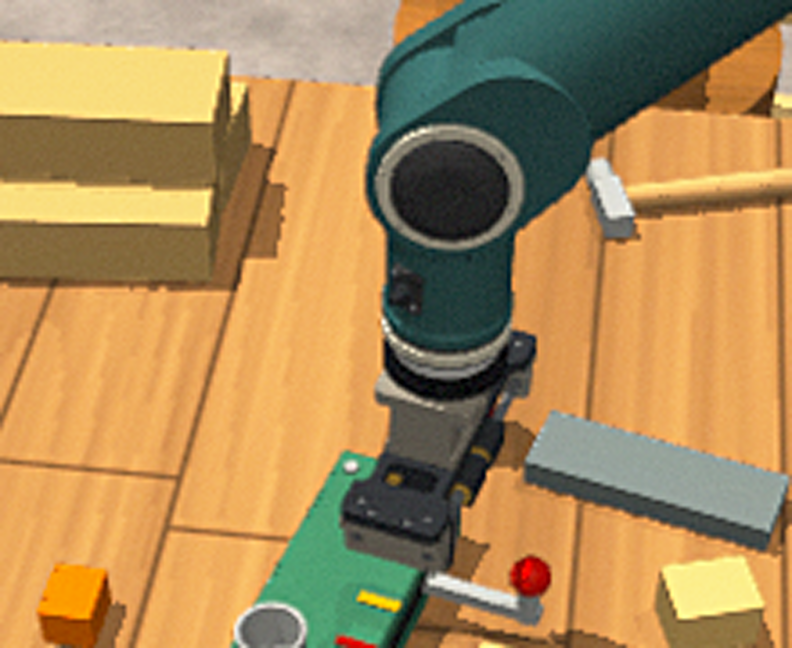

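The side overview shows the arm and gripper as expected, with the body ends triangulating to y≈111, x≈-82, which agrees with the reported pose. To locate the fingertips I'll open the jaws in place and difference the images.

```bash
python3 -c "
from g import *
np.save('a.npy',cam('side')[0])"
python3 -m crank '[[[0,0,0],0,1],[[0,0,0],0,1],[[0,0,0],0,1],[[0,0,0],0,1],[[0,0,0],0,1]]'
python3 -m crank '[[[0,0,0],0,1],[[0,0,0],0,1],[[0,0,0],0,1],[[0,0,0],0,1],[[0,0,0],0,1]]'
python3 - <<'E'
from g import *
s=cam('side');A=np.load('a.npy').astype(int)
d=(np.abs(s[0].astype(int)-A).max(2)>25).astype(np.uint8)
for q in cv2.findContours(d,0,1)[0]:
    if cv2.contourArea(q)>8:print(cv2.boundingRect(q),cv2.contourArea(q))
g2w=lambda x,y,z:G+x*ex+y*ey+[0,0,z]
for y in(65,83,-27,-45):print(y,[proj(s,g2w(x,y,112)) for x in(-89,-69)])
x0,y0,x1,y1=(260,120,370,205)
save(s,'pics/s4.png',(x0,y0,x1,y1),7)
E
```

```text
time_s: 4.45
position: [558.9, -48.9, 122.5]
tool_rot: [-0.0, 0.993, -0.12, -0.0]
wrist_force: [-0.0, 1.3, -1.2]
opening: 0.527
grasp_force: 0.0
time_s: 5.08
position: [558.9, -48.9, 122.6]
tool_rot: [0.0, 0.993, -0.12, 0.0]
wrist_force: [0.3, -0.3, 0.2]
opening: 1.0
grasp_force: 0.0
(347, 237, 11, 8) 37.0
(330, 232, 9, 11) 30.0
(345, 217, 8, 14) 10.0
(322, 214, 11, 5) 15.5
(361, 204, 10, 8) 30.5
(346, 202, 7, 5) 9.5
(331, 200, 16, 15) 101.5
(308, 176, 11, 17) 129.0
(307, 151, 14, 7) 36.5
(323, 123, 25, 56) 258.0
65 [array([317.2, 196.1]), array([309.3, 193.7])]
83 [array([314.5, 201.5]), array([306.6, 199.1])]
-27 [array([330.1, 169.7]), array([322.6, 167.5])]
-45 [array([332.5, 164.8]), array([325. , 162.7])]
```

View pics/s4.png

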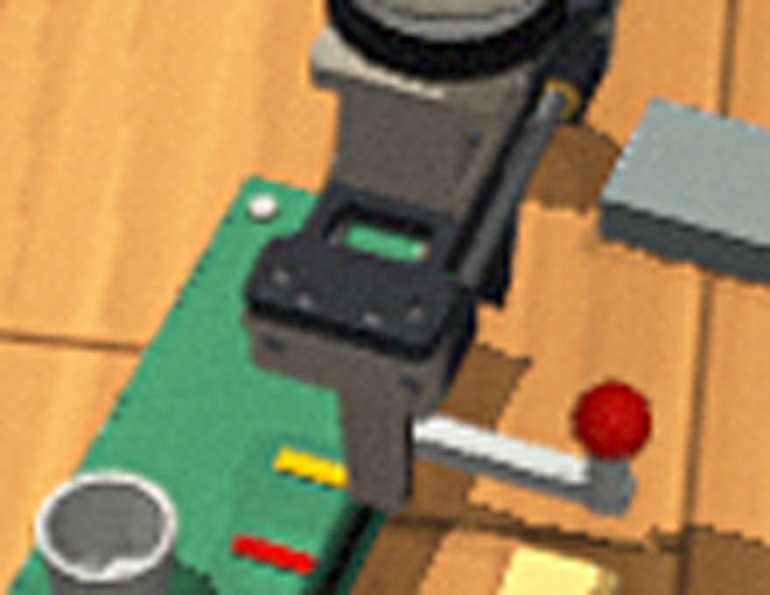

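Open, the near fingertip shows at side px (313.6,192), while the reported pose predicts (310.5,200). That fits a real tip about 25-28 mm higher or further right than reported. I'll close the jaws, descend part way, and triangulate again against the known scene.

```bash
python3 -m crank '[[[0,0,0],0,0],[[0,0,0],0,0],[[0,0,0],0,0],[[0,0,0],0,0],[[0,0,0],0,0]]'
python3 -m crank '[[[0,0,0],0,0],[[0,0,0],0,0],[[0,0,0],0,0],[[0,0,0],0,0],[[0,0,0],0,0]]'
python3 -c "
from g import *
np.save('a.npy',cam('side')[0]);np.save('at.npy',cam('top')[0])"
python3 -m crank '[[[0,0,0.02],0,0],[[0,0,0.02],0,0],[[0,0,0.02],0,0],[[0,0,0],0,0],[[0,0,0],0,0]]'
python3 - <<'E'
from g import *
st();s=cam('side');A=np.load('a.npy').astype(int)
g2w=lambda x,y,z:G+x*ex+y*ey+[0,0,z]
o=w2g(np.array(env.observe()['position']))
for dz in(0,28):print('tip pred dz',dz,[proj(s,g2w(o[0]+dx,o[1]+18,o[2]-11+dz)) for dx in(-10,10)])
im=s[0]
print('changed rows per col:')
d=np.abs(im.astype(int)-A).max(2)>25
for u in range(306,332,3):print(u,np.where(d[150:235,u])[0]+150)
x0,y0,x1,y1=(260,130,370,215);save(s,'pics/s5.png',(x0,y0,x1,y1),7)
E
```

```text
time_s: 5.75
position: [558.9, -48.9, 122.6]
tool_rot: [0.0, 0.993, -0.12, -0.0]
wrist_force: [0.6, -0.2, 0.6]
opening: 0.48
grasp_force: 0.0
time_s: 6.38
position: [558.9, -49.0, 122.6]
tool_rot: [0.0, 0.993, -0.12, -0.0]
wrist_force: [0.8, 0.1, 0.1]
opening: 0.005
grasp_force: 0.0
time_s: 7.1
position: [559.4, -48.9, 63.2]
tool_rot: [-0.0, 0.993, -0.12, 0.0]
wrist_force: [-0.1, 0.4, 0.4]
opening: 0.003
grasp_force: 0.0
t 7.1 gate pos [-79.4  19.2  63.2] yaw off deg -0.036097278760618634 F gate -0.14541505494667356 0.37399240371681786 0.43003758050608276 open 0.0
tip pred dz 0 [array([320.7, 203.3]), array([313.2, 201.1])]
tip pred dz 28 [array([320.9, 196.2]), array([313.4, 193.9])]
changed rows per col:
306 [150 151 152 153 154 155 156 157 158 159 160 161 162 163 166 167 169 170
 171 172 173 174 175 176 177 178 179 180 181 182 183 184 185 186 187 188
 189 190 191 192]
309 [150 151 152 153 154 155 156 157 158 159 160 161 162 163 164 167 169 170
 171 172 174 175 176 177 178 179 180 181 182 183 184 185 186 187 188 189
 190 191 192 193]
312 [150 151 152 153 154 155 156 157 158 159 160
[... 394 characters left out ...]
184 185 187 188 189 190 191 192 193 194 195
 196]
321 [150 151 152 153 154 155 156 157 158 159 160 161 162 163 164 165 166 167
 168 170 172 173 175 176 177 178 179 180 181 182 183 184 185 186 187 188
 189 190 191 192 193 194 195 196]
324 [150 151 152 153 154 155 156 157 158 159 160 161 162 163 164 165 166 167
 168 170 171 172 173 174 176 177 178 179 180 181 182 183 184 185 186 187
 188 189 190 191 192 193 213 214 215 216]
327 [150 151 152 153 154 155 160 161 162 163 164 166 167 168 169 170 171 172
 173 175 176 177 178 216 217]
330 [151 152 153 154 155 156 157 158 159 161 162 163 164 165 166 167 168 169
 170 171 172 173 174 175 176 177 178 206 207 208 209 210 211 212 215 216
 217 218 233 234]
```

View pics/s5.png

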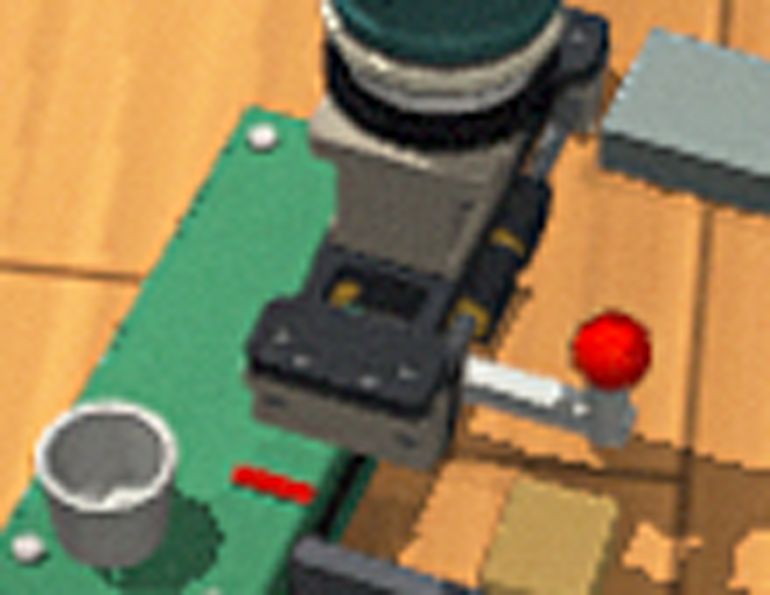

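The finger is still hidden behind the body here, which again suggests the tip is higher than nominal. I'll settle it by contact: go down to a reported z of 25, which is safe under either reading.

```bash
python3 -m crank '[[[0,0,0.012],0,0],[[0,0,0.012],0,0],[[0,0,0.012],0,0],[[0,0,0],0,0],[[0,0,0],0,0]]'; python3 g.py
python3 -m crank '[[[0,0,0.004],0,0],[[0,0,0],0,0],[[0,0,0.003],0,0],[[0,0,0],0,0],[[0,0,0],0,0]]'; python3 g.py
```

```text
time_s: 7.78
position: [559.0, -48.9, 26.5]
tool_rot: [-0.0, 0.993, -0.12, -0.0]
wrist_force: [-0.2, 0.3, 0.8]
opening: 0.004
grasp_force: 0.0
t 7.775 gate pos [-79.8  19.1  26.5] yaw off deg -0.0351406760498769 F gate -0.2112378207189364 0.21108817466247215 0.7781867696349055 open 0.0
time_s: 8.4
position: [559.0, -48.9, 19.6]
tool_rot: [0.0, 0.993, -0.12, 0.0]
wrist_force: [0.3, 0.5, 1.0]
opening: 0.003
grasp_force: 0.0
t 8.4 gate pos [-79.9  19.   19.6] yaw off deg -0.037477203647483796 F gate 0.19549604486672145 0.5373823561341591 0.968263402013125 open 0.0
```

```bash
cat > b.py <<'E'
from g import *
s=cam('side');st()
q=[x for x in blobs(s,(20,50,70),(34,200,255),(318,185,400,250),15)]
for x in q[:4]:
    r=[w2g(plane(s,p,35))[:2] for p in cv2.boxPoints(cv2.minAreaRect(x))]
    print(cv2.contourArea(x),cen(x),w2g(plane(s,cen(x),25))[:2],*r)
k=blobs(s,(0,200,90),(6,255,255),(300,140,400,260))
for x in k[:2]:print('red',cv2.contourArea(x),cen(x),w2g(plane(s,cen(x),75)))
E
python3 b.py
python3 -m crank '[[[-0.008,0,0],0,0],[[-0.008,0,0],0,0],[[-0.008,0,0],0,0],[[-0.008,0,0],0,0],[[0,0,0],0,0]]'; python3 b.py
```

```text
t 8.45 gate pos [-79.9  19.   19.6] yaw off deg -0.039086560469059194 F gate 0.7092640222257541 -0.332810147968965 -0.9069071359737477 open 0.01
99.5 [391.4 190.5] [-241.   -92.7] [-216.3  -94.5] [-255.7 -109.9] [-269.5  -56.8] [-231.2  -41.8]
64.0 [339. 203.] [-126.    -2.1] [-99.7   5.5] [-139.1  -19.7] [-152.1    7.8] [-113.1   32.5]
29.5 [342.8 212.9] [-145.5   25. ] [-134.8   49.6] [-129.7   12.7] [-150.7   11.5] [-155.5   48.3]
red 74.5 [347.  179.6] [-130.7  -43.2   75. ]
time_s: 9.07
position: [527.1, -41.1, 19.6]
tool_rot: [0.0, 0.993, -0.12, -0.0]
wrist_force: [1.5, -0.1, 0.6]
opening: 0.002
grasp_force: 0.0
t 9.125 gate pos [-112.3   19.    19.6] yaw off deg -0.02808690528939195 F gate 0.49241397826241873 0.3189431494155204 -0.4986371688680594 open 0.0
63.5 [392.9 187.7] [-242.1 -103.9] [-223.7  -97.4] [-255.7 -109.9] [-261.   -89.7] [-229.3  -77.3]
51.0 [346.6 206.8] [-148.2    2.6] [-130.7   54.2] [-120.4   -2.6] [-162.4   -7.5] [-171.5   49.1]
```

Contact forces are small and the brick's blob moved forward, from px 339-343 to 347, so the fingers are engaged. I'll continue the push.

```bash
python3 -m crank '[[[-0.01,0,0],0,0],[[-0.01,0,0],0,0],[[-0.01,0,0],0,0],[[0,0,0],0,0],[[0,0,0],0,0]]'; python3 b.py;  python3 -m crank '[[[-0.01,0,0],0,0],[[-0.01,0,0],0,0],[[-0.004,0,0],0,0],[[0,0,0],0,0],[[0,0,0],0,0]]'; python3 b.py
```

```text
time_s: 9.75
position: [498.5, -34.1, 19.5]
tool_rot: [0.0, 0.993, -0.12, -0.0]
wrist_force: [0.0, 0.0, 0.1]
opening: 0.002
grasp_force: 0.0
t 9.8 gate pos [-141.9   19.    19.5] yaw off deg -0.04173690140069112 F gate -0.19240798387341174 -0.12044088077884069 -0.34324701638153693 open 0.01
101.0 [356.4 210. ] [-174.8    3.3] [-159.2   45.9] [-155.7   -7.6] [-195.5   -6. ] [-198.    47.1]
89.0 [392.3 190.5] [-243.3  -93.9] [-221.3  -96.4] [-255.7 -109.9] [-269.5  -56.8] [-236.   -43.7]
21.5 [351.5 223.3] [-176.1   48.2] [-161.5   60.4] [-162.3   44. ] [-200.3   51.8] [-199.2   68. ]
red 34.0 [326.7 141.8] [ -35.5 -153.9   75. ]
time_s: 10.42
position: [475.3, -28.4, 19.5]
tool_rot: [0.0, 0.993, -0.12, -0.0]
wrist_force: [0.4, -0.1, 0.8]
opening: 0.004
grasp_force: 0.0
t 10.475 gate pos [-165.9   19.1   19.5] yaw off deg -0.04082696138697578 F gate -0.6371915349611398 -0.0005267982160692686 -0.17311013142300047 open 0.01
99.0 [391.4 190.2] [-240.7  -93.7] [-216.3  -94.5] [-255.7 -109.9] [-269.5  -56.8] [-231.2  -41.8]
78.0 [363.8 212.9] [-195.3    5.4] [-165.3   43.6] [-193.3  -23.7] [-221.7   -1.9] [-193.3   63.8]
27.0 [365.9 225.8] [-212.1   42.5] [-196.1   55.5] [-217.9   23.8] [-233.6   41.3] [-211.8   72.5]
red 44.5 [327.6 141.8] [ -38.  -154.9   75. ]
```

```bash
python3 -m crank '[[[0.01,0,0],0,0],[[0,0,-0.05],0,0],[[0,0,-0.05],0,0],[[0,0,-0.05],0,0],[[0,0,0],0,0]]'; python3 -m crank '[[[0.013,0.045,0],0,0],[[0.013,0.045,0],0,0],[[0,0.045,0],0,0],[[0,0.015,0],0,0],[[0,0,0],0,0]]'; python3 b.py
python3 - <<'E'
from g import *
s=cam('side');t=cam('top');A=s[0][150:260,300:420];B=t[0][170:280,290:410]
im=np.hstack([cv2.resize(x,None,fx=3.3,fy=3.3,interpolation=cv2.INTER_CUBIC) for x in(A,B)])
cv2.imwrite('pics/c6.png',im[:,:,::-1]);print(im.shape)
E
```

```text
time_s: 11.1
position: [488.7, -31.1, 173.5]
tool_rot: [-0.0, 0.993, -0.12, 0.004]
wrist_force: [-0.7, 0.2, 0.2]
opening: 0.006
grasp_force: 0.0
time_s: 11.72
position: [474.2, -182.9, 168.8]
tool_rot: [-0.0, 0.993, -0.121, -0.001]
wrist_force: [-0.6, -0.0, 0.1]
opening: 0.004
grasp_force: 0.0
t 11.775 gate pos [-130.1 -129.9  169. ] yaw off deg -0.0032967984096385346 F gate 0.5616830339529952 -0.34077390991539747 -0.16368105298238386 open 0.01
217.5 [364.3 214.5] [-198.   10.] [-181.6   42.8] [-176.    -5.8] [-217.1   -8.2] [-221.8   40.2]
54.0 [388.3 195.4] [-238.   -73.7] [-210.4  -69.3] [-222.2  -98.9] [-258.9  -69.6] [-246.8  -40.9]
19.0 [391.7 188.8] [-240.1  -98.9] [-226.2  -98.4] [-255.7 -109.9] [-261.   -89.7] [-231.7  -78.2]
16.5 [363.2 228.1] [-207.9   51.9] [-187.9   63.3] [-187.    45.8] [-222.2   46.9] [-222.8   64.2]
red 75.0 [347.  179.5] [-130.5  -43.4   75. ]
red 38.5 [327.9 141.8] [ -38.6 -155.1   75. ]
(363, 792, 3)
```

View pics/c6.png

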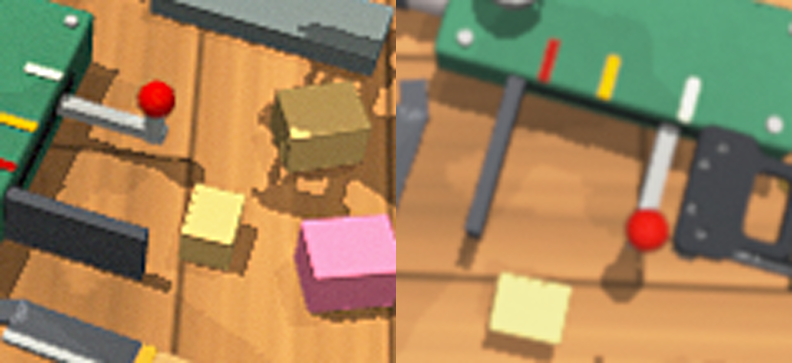

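The brick stands square and upright in front: side crop (213,215), top crop (530,308). Its back edge is near x=-176 in the gate frame, well clear of the knob's front at -145. The knob hasn't moved (y≈-43). Next I lower beside the knob and push left.

```bash
python3 -m crank '[[[0,0,0.035],0,0],[[0,0,0.035],0,0],[[0,0,0.035],0,0],[[0,0,0],0,0],[[0,0,0],0,0]]'; python3 -m crank '[[[0,-0.02,0],0,0],[[0,-0.02,0],0,0],[[0,-0.015,0],0,0],[[0,-0.005,0],0,0],[[0,-0.005,0],0,0]]'; python3 b.py | grep -E 't |red'
```

```text
time_s: 12.5
position: [475.7, -182.0, 65.6]
tool_rot: [0.0, 0.993, -0.119, 0.001]
wrist_force: [-0.1, -0.5, -0.7]
opening: 0.004
grasp_force: 0.0
time_s: 13.12
position: [490.5, -120.6, 65.2]
tool_rot: [0.001, 0.993, -0.12, 0.001]
wrist_force: [-1.0, -3.3, 3.3]
opening: 0.001
grasp_force: 1.9
t 13.175 gate pos [-129.3  -66.3   65.1] yaw off deg -0.06283644836735351 F gate 0.31042487683289943 -0.738189216189769 3.923204859154483 open 0.0
red 78.0 [346.9 180.1] [-130.9  -41.4   75. ]
red 38.5 [328.  141.7] [ -38.7 -155.7   75. ]
```

There is an upward force, and contact came at an offset of 25 mm instead of 33. So the tip edge is riding on the knob's upper half, and the fingers do end higher than reported, as the images suggested. I'll back off, lower 25 mm (safe either way), and push again.

```bash
python3 -m crank '[[[0,0.02,0],0,0],[[0,0.005,0],0,0],[[0,0,0.013],0,0],[[0,0,0.012],0,0],[[0,0,0],0,0]]'; python3 b.py | grep -E 't |red'; python3 -m crank '[[[0,-0.01,0],0,0],[[0,-0.005,0],0,0],[[0,-0.005,0],0,0],[[0,-0.005,0],0,0],[[0,0,0],0,0]]'; python3 b.py | grep -E 't |red'
```

```text
time_s: 13.8
position: [483.0, -142.9, 38.0]
tool_rot: [-0.0, 0.993, -0.12, -0.002]
wrist_force: [0.5, -0.3, 0.6]
opening: 0.005
grasp_force: 0.0
t 13.85 gate pos [-130.6  -90.4   38.7] yaw off deg 0.0033519776052070103 F gate -0.5390039496222839 0.04891428115332275 0.69998623949487 open 0.01
red 73.5 [346.5 180.3] [-130.1  -40.3   75. ]
red 38.0 [326.4 141.8] [ -34.7 -153.7   75. ]
time_s: 14.48
position: [490.3, -119.3, 39.7]
tool_rot: [0.0, 0.993, -0.12, 0.0]
wrist_force: [0.3, -0.0, 0.5]
opening: 0.007
grasp_force: 0.2
t 14.525 gate pos [-129.8  -65.7   39.7] yaw off deg -0.03328716909497995 F gate 0.3830569456000629 0.09514601099985193 0.6927728504933266 open 0.0
red 36.0 [326.6 141.8] [ -35.3 -154.    75. ]
red 31.5 [345.2 184.1] [-131.2  -27.1   75. ]
```

```bash
python3 -m crank '[[[0,-0.006,0],0,0],[[0,-0.006,0],0,0],[[0,-0.006,0],0,0],[[0,-0.006,0],0,0],[[0,-0.006,0],0,0]]'; python3 b.py | grep -E 't |red'; python3 -m crank '[[[0,-0.006,0],0,0],[[0,-0.006,0],0,0],[[0,-0.006,0],0,0],[[0,-0.006,0],0,0],[[0,-0.004,0],0,0]]'; python3 b.py | grep -E 't |red'
```

```text
time_s: 15.15
position: [497.6, -89.3, 39.6]
tool_rot: [-0.0, 0.993, -0.12, 0.0]
wrist_force: [0.1, -1.1, 0.6]
opening: 0.004
grasp_force: 0.8
t 15.2 gate pos [-129.8  -33.9   39.6] yaw off deg 0.06323509204709765 F gate 1.0629479770282497 -0.4576963284556377 0.7629037328061921 open 0.0
red 38.0 [327.6 141.8] [ -37.9 -154.8   75. ]
red 26.0 [341.2 192.9] [-131.1    4.4   75. ]
time_s: 15.82
position: [503.7, -64.0, 39.6]
tool_rot: [0.001, 0.993, -0.12, -0.0]
wrist_force: [-1.4, -9.4, 2.8]
opening: 0.0
grasp_force: 4.5
t 15.875 gate pos [-129.9   -8.6   39.6] yaw off deg -0.04362999520921494 F gate 0.00015982314213802695 -6.812551932506084 2.303693475453005 open 0.01
red 29.5 [325.5 141.9] [ -32.8 -152.3   75. ]
```

```bash
python3 -m crank '[[[0,-0.005,0],0,0],[[0,-0.005,0],0,0],[[0,-0.005,0],0,0],[[0,-0.005,0],0,0],[[0,-0.002,0],0,0]]'; python3 b.py | grep -E 't |red'; python3 -m crank '[[[0,-0.002,0],0,0],[[0,-0.001,0],0,0],[[0,0,0],0,0],[[0,0,0],0,0],[[0,0,0],0,0]]'; python3 b.py | grep -E 't |red'
```

```text
time_s: 16.5
position: [509.1, -40.1, 39.4]
tool_rot: [-0.001, 0.993, -0.119, -0.0]
wrist_force: [0.2, 0.3, 0.4]
opening: 0.005
grasp_force: 0.0
t 16.55 gate pos [-130.3   15.7   39.4] yaw off deg 0.06217505229320215 F gate -0.4086583492969804 0.009071587522084257 -0.1759991263733907 open 0.0
red 26.5 [333.8 208.8] [-130.7   58.8   75. ]
time_s: 17.18
position: [509.9, -39.1, 39.6]
tool_rot: [0.0, 0.993, -0.12, -0.0]
wrist_force: [0.1, -1.0, 0.2]
opening: 0.004
grasp_force: 0.0
t 17.225 gate pos [-129.9   17.    39.6] yaw off deg -0.05042187472519145 F gate -0.46977284241365147 -0.06630495318151164 0.13775352950256806 open 0.01
red 22.5 [334.  209.2] [-131.5   59.9   75. ]
```

```bash
python3 -m crank '[[[0,0.03,0],0,0],[[0,0.03,0],0,0],[[0,0,-0.05],0,0],[[0,0,-0.06],0,0],[[0,0,-0.06],0,0]]'; python3 -m crank '[[[0,0.05,0],0,0],[[0,0.05,0],0,0],[[0,0.05,0],0,0],[[0,0.05,0],0,0],[[0,0.05,0],0,0]]'; python3 b.py
python3 - <<'E'
from g import *
s=cam('side');t=cam('top');S0=cv2.imread('pics/side0.png')[:,:,::-1];T0=cv2.imread('pics/top0.png')[:,:,::-1]
r=lambda c,b:cen(blobs(c,(0,200,90),(6,255,255),b)[0])
a,b=r(t,(325,190,400,260)),r(s,(320,165,365,235));print(a,b,w2g(tri(t,a,s,b)))
q=blobs(t,(22,60,150),(33,190,255),(310,220,365,290))[0]
print('brick top',cv2.contourArea(q),[w2g(plane(t,p,35))[:2] for p in cv2.boxPoints(cv2.minAreaRect(q))])
for n,A,B in(('side',s[0],S0),('top',t[0],T0)):
    d=(np.abs(A.astype(int)-B).max(2)>50).astype(np.uint8)
    print(n,[cv2.boundingRect(c) for c in cv2.findContours(d,0,1)[0] if cv2.contourArea(c)>25])
E
```

```text
time_s: 17.85
position: [495.2, -97.3, 211.3]
tool_rot: [-0.0, 0.993, -0.12, -0.0]
wrist_force: [1.2, -0.9, -0.3]
opening: -0.002
grasp_force: 0.0
time_s: 18.48
position: [435.4, -341.4, 209.7]
tool_rot: [0.0, 0.993, -0.12, 0.0]
wrist_force: [-0.5, -0.2, 0.2]
opening: 0.001
grasp_force: 0.0
t 18.525 gate pos [-131.6 -302.8  209.8] yaw off deg -0.5406403606413469 F gate -0.7354511150294305 -5.764153191683523 0.09871101194269705 open 0.01
202.0 [364.3 214.5] [-198.1   10. ] [-182.2   43. ] [-178.1   -7.7] [-218.3   -7.6] [-221.3   42.8]
63.0 [392.8 187.7] [-242.  -103.9] [-223.7  -97.4] [-255.7 -109.9] [-262.7  -83. ] [-231.2  -70.7]
33.0 [390.3 196.1] [-243.3  -73.3] [-221.8  -46.4] [-219.1  -86.3] [-264.   -86.4] [-265.8  -46.7]
red 82.5 [334.9 205.9] [-130.2   49.5   75. ]
red 21.5 [327.7 141.5] [ -37.8 -156.3   75. ]
[327.2 227.7] [334.9 206.1] [-128.2   44.5   68.1]
brick top 306.5 [array([-218.2,   39.2]), array([-181.5,   41.6]), array([-178.2,   -5.5]), array([-214.8,   -7.6])]
side [(603, 287, 18, 13), (573, 283, 28, 14), (622, 255, 18, 32), (305, 192, 73, 42), (317, 174, 36, 20), (589, 168, 51, 72), (397, 128, 144, 85), (454, 81, 164, 122), (578, 61, 62, 78), (594, 26, 46, 26), (441, 8, 8, 14), (455, 0, 33, 41), (365, 0, 46, 77)]
top [(406, 310, 89, 90), (316, 253, 27, 27), (353, 234, 19, 28), (488, 230, 152, 86), (364, 208, 12, 25), (315, 197, 36, 54)]
```

Run:
```python
from g import *
t=cam('top');s=cam('side')
for q in blobs(t,(0,170,70),(6,255,255),(300,190,400,260),8):print(cv2.contourArea(q),cv2.boundingRect(q),cen(q),w2g(plane(t,cen(q),75)))
for q in blobs(s,(0,170,70),(6,255,255),(320,165,365,235),8):print('side',cv2.contourArea(q),cv2.boundingRect(q),w2g(plane(s,cen(q),75)))
for n,c,b in(('stone','top',(400,230,470,340)),):
    T0=cv2.imread('pics/top0.png')[:,:,::-1]
    for im in(T0,t[0]):
        for q in blobs((im,),(80,10,60),(120,70,170),b,300)[:1]:print(n,cv2.boundingRect(q),cen(q))
st()
```

```text
107.0 (319, 221, 12, 14) [324.4 227.5] [-129.7   50.3   75. ]
side 83.5 (330, 201, 11, 11) [-130.2   49.6   75. ]
stone (413, 262, 33, 68) [430.  303.8]
t 18.725 gate pos [-130.2 -292.3  209.3] yaw off deg -0.02799463935893614 F gate 0.4963928560968504 0.059008693514679446 0.6265553366092249 open 0.0
```

Both views put the knob at y≈50 (travel ≈0.100). The brick's back edge is at x≈-178, and the robot is clear. I'm handing in.

```bash
python3 -c "
from cell import env
print(env.sign_off())"
```

```text
the job is handed in; nothing more can be done
None
```

The job is handed in at about 19 s: the firebrick was pushed flat along the table until about 30 mm clear of the lever's path, then the lever was pushed fully home to the second stop (knob at about 100 mm travel in both views); the arm never worked near the other things, though I did not re-measure them all at the end.

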